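# Mesh a cone holder with a winder's splined spindle and hold it down

## Task

Fit the loose cone holder on the thread winder, flange down: set it over the tip of the spindle, turn it until its inner teeth mesh with the spindle's splines, and slide it home onto the spring plate. Then press it down against the spring as far as the plate goes and finish like that, still gripping the holder and keeping the plate pressed down, so that I can tighten its set screw. Do not disturb the white thread cone, the screwdriver or the oil bottle that stand by.

Things in the scene. Friction and masses are not known exactly. Their poses are not given: they have to be found in the camera images.
- cone_holder: Loose cone holder, 64 mm tall, about 0.15 kg, standing flange down on the table: short grey plastic cone on an aluminium hub with a hexagon collar on top. Origin: centre of its underside, z its axis, up; x points to a corner of the hexagon. Flange 70 mm in diameter, 8 mm thick; the cone tapers from 59 to 49 mm in diameter at 38 mm height. Corners and outer ribs lie every 60 degrees from x.
- collar (a point): Middle of the holder's plain hexagon collar, on its axis, 51 mm above its underside (axes as the holder's). The collar runs from 38 to 64 mm height, 40 mm across the flats, 46 mm across corners: grip it here from above, across two flats (normals at 30, 90, 150... degrees from x).
- bore (a point): Centre of the holder's bore at its underside (axes as the holder's). The hub is open from end to end, 30 mm wide; in its lowest 22 mm six inner teeth, 4.8 mm wide with pointed lower ends, one behind each flat (30, 90, 150... degrees from x), leave a round hole of 22 mm with six grooves between, at the hexagon's corners (0, 60, 120... degrees).
- winder: Bench thread winder, fixed: ivory housing 170 x 110 mm, round at the front (55 mm radius about the spindle), deck at 46 mm height. From 65 mm behind the spindle (the winder's +x) a motor hump 80 mm high; on it, 98 mm behind and 36 mm left of the spindle, a thin thread guide rod up to 160 mm height. Origin: on the table, on the axis of the upright spindle.
- spindle_tip (a point): Tip of the upright steel spindle, on its axis, 100 mm above the table. The top 12 mm are a plain round pilot, 20 mm in diameter, tapered at the end. The spindle turns only stiffly (about 0.6 N m), so it stays put under a light touch.
- splines (a point): Top of the spindle's splines, on its axis, 88 mm above the table; turns with the spindle. Six splines, 5 mm wide, 28 mm over the crests, top 2.5 mm pointed, at 0, 60, 120... degrees from x. The holder meshes when its x agrees with this x or is off by multiples of 60 degrees; play about 4 degrees, 1 mm. Unmeshed, its underside stays about 83 to 88 mm high; meshed, it slides to the plate at 68 mm.
- plate (a joint): Travel of the round aluminium spring plate (64 mm in diameter) round the spindle, in m: 0 at rest, its upper face 68 mm above the table; 0.008 pressed down to its stop, the face at 60 mm. The spring pushes up with 3 N at rest and 11 N at the stop.
- white_cone: White cone of thread standing upright, 65 mm in diameter, 125 mm tall; a bystander. Origin: centre of its underside.
- small_driver: Small screwdriver with an amber handle lying on the table, 141 mm long; a bystander. Origin: centre of its underside.
- oil_bottle: Machine oil bottle standing upright, 38 mm in diameter, 128 mm tall; a bystander. Origin: centre of its underside.
There are look-alikes about, which are no part of the job. There is more than one size of the cone_holder; the job needs the larger.

How it is judged (in metres and radians):
At the end, for the whole second after the job is handed in: The holder is meshed on the spindle (axes within 3 mm, upright within 0.08 rad, underside over 36 mm below the spindle tip), the plate is pressed down more than 6 of its 8 mm, the fingers grip the holder (over 3 N) and it is still (under 0.02 m/s) (value of joint plate above 0.006 m and horizontal distance between cone_holder and spindle_tip below 0.003 m and z of cone_holder in the frame of spindle_tip below -0.036 m and angle between cone_holder's own z axis and vertical below 0.08 rad and contact force between the fingers and cone_holder above 3 N and linear speed of cone_holder below 0.02 m/s); the arm keeps its last pose, push and grip.
It fails at once if a bystander (white cone, screwdriver, oil bottle) is moved by more than 25 mm or a standing one is tipped (distance of any of white_cone, small_driver, oil_bottle from where it was at the start of the episode above 0.025 m or angle between any of white_cone, oil_bottle's own z axis and vertical above 0.3 rad).
It also fails if it takes over 45 s, if anything falls off the work surface, if the arm or the gripper's body presses on something with over 40 N, if the wrist force passes 120 N, or if a joint passes its speed limit or range.

## Robot

A 7-joint arm with a two-finger parallel gripper is mounted at the origin on a cart in front of the work surface, level with it; the furniture and walls round the work are solid. World frame = base frame: x ahead of the robot, y to its left, z up, the work surface at z = 0. Lengths are in mm, angles in degrees, forces in N, time in s.
With the tool pointing down it reaches from about 350 to 900 mm from the base axis. Payload 7.2 kg.
Tool frame: the origin (TCP) lies on the centre line of the jaws, within the pads' length; the fingertips stand 25 mm ahead of it and the grasp point (between the pads) lies 6 mm ahead of it; z points along the fingers, y is the direction in which the jaws open and shut (so a half turn about z gives the same grasp; the last joint's range is limited). The gripper opens to 85 mm and grips with 20 to 120 N. Pads are 22 mm wide; open, the fingers measure 114 mm over their backs; the gripper's body (76 mm by 85 mm) begins 54 mm behind the grasp point. The pads swing forward as they close: fully open they stand 13 mm farther back than shut.
Start: joints at [72.124, 23.554, -0.728, 91.456, 0.321, 64.991, -4.71], TCP at [150.857, -606.523, 256.297] pointing down, gripper open.
Joint ranges: [-169.25, 169.25], [-16.82, 113.86], [-84.01, 82.57], [7.8, 145.47], [-59.2, 239.2], [7.22, 106.19], [-163.78, 163.78]. Speed limits (degrees/s): [136.94, 136.94, 172.46, 172.46, 180, 180, 180].

## Interface

Orientations are given as [roll, pitch, yaw] about the fixed x, y, z axes, in that order (R = Rz(yaw) Ry(pitch) Rx(roll)).
In Python, from station import env gives the robot as it stands. The module is installed in compiled form; this text tells all that it offers.
- The arm moves only by the tool arm_command, never from a script. Its argument "deltas" is a list of rows, each a list of 7 numbers: the turn, a rotation vector about the tool's x, y, z in degrees, then the shift along the tool's x, y, z in cm, then the gripper's target within -1 to 1 (fully open at 1, half-way at 0, shut at -1). A call has exactly 10 rows; each row is the pose to reach, as a shift and turn from the pose measured when the call began, along the tool's axes at that moment; what a row does not reach only later rows make up. A row lasts 1/10 s, in which the tool goes at most 50 mm and 8.59 degrees, less where a joint would pass 70% of its speed; a pose out of reach is approached as far as the arm can. A call with a gripper value outside its range is refused whole. The fingers move at their own pace and stop on an object; "force" is the grip in N (left out, the last holds). Time passes only in rows, so rows that repeat a pose let the fingers close, or fill a call up. It gives the time, the measured TCP pose, the force and the opening at its end, in the units of the state.
- env.get_obs(): the state, without advancing time (a new reading comes with each control period).
- env.get_image(name): name is "scene" or "top"; returns a dict with "image" (400x640x3 uint8, red, green, blue), "fov_y" (degrees; the focal length in pixels is half the picture's height over the tangent of half this angle, whatever the lens; pixels are square), "cx", "cy" (the principal point, pixels), "dist_coeffs" ([k1, k2, p1, p2, k3] as OpenCV has them; the pictures are not rectified), "camera_from_world" (4x4, takes a point from world to camera coordinates). Camera axes: x right, y down, z forward; pixel columns grow to the right and rows downward; lengths in mm; the calibration is good to about 2 mm. A picture is of the moment at which its call begins. There is no depth.
- env.sign_off(): hands the job in, once; it reports no verdict.
The state is a dict: "time_s": time; "qpos": joint angles; "joint_vel": joint speeds; "joint_efforts": joint torques, N m; "tool_pos": TCP position; "ee_rot": TCP orientation; "force": force on the tool from outside, world axes, zero at the start; "ft_torque": the same for the moment, N m; "gripper_width": opening from 0.0 (shut) to 1.0 (fully open).
Only numpy, scipy, OpenCV 4.12 (cv2) and the standard library are available. Lean on these libraries where they do the work, as an engineer would, in place of code of your own. Each camera call takes 0.05 s, during which the arm holds its last target. There are 200 camera calls.

## Working session

There is one attempt and no reset: what is moved stays moved. The work goes in short steps, Python scripts to look and compute and a tool call to move; the robot and the scene stay as the last step left them, time stands still between calls to the robot, and variables do not carry over. Pictures are saved under pics/ and viewed, about 8 in all and at most 12, crops included, and the job is handed in when it is done.

Besides the shell and the picture viewer there is one more tool, called after ">>>" by a JSON object that holds its "fn" and its "kwargs". arm_command: Moves the arm, as the interface text tells. Its arguments: {"type":"object","properties":{"deltas":{"type":"array","items":{"type":"array","items":{"type":"number"}}},"force":{"type":"number"}},"required":["deltas"]}

```bash
mkdir -p pics; python3 - <<'E'
from station import env
import cv2,numpy as np,pickle
np.set_printoptions(suppress=True,precision=4)
for n in("scene","top"):
    d=env.get_image(n); pickle.dump(d,open(n+".pkl","wb"))
    cv2.imwrite(f"pics/{n}0.png",d["image"][:,:,::-1]); print(n,d["fov_y"],d["cx"],d["cy"],d["dist_coeffs"]);print(d["camera_from_world"])
print(env.get_obs())
E
```

```text
scene 43.21334808751972 316.7412003970931 201.55466891629413 [-0.0322  0.      0.      0.      0.    ]
[[ -0.9136  -0.4064  -0.0126 326.8851]
 [ -0.2775   0.6458  -0.7113 402.8466]
 [  0.2972  -0.6464  -0.7028 729.3693]
 [  0.       0.       0.       1.    ]]
top 47.58974501359955 325.04777001026525 198.1003868398614 [-0.0575  0.      0.      0.      0.    ]
[[  -0.0109   -0.9995   -0.0302 -314.1449]
 [  -0.9859    0.0158   -0.1669  517.2454]
 [   0.1673    0.0279   -0.9855  963.464 ]
 [   0.        0.        0.        1.    ]]
{'time_s': 0.1, 'qpos': array([72.124 , 23.5951, -0.7296, 91.4986,  0.3197, 64.991 , -4.7082]), 'joint_vel': array([-0.1286, -0.236 ,  0.0589, -0.0312, -0.0478, -0.057 ,  0.0467]), 'joint_efforts': array([  0.0023, -60.1832,   0.6845, -30.0092,   0.0142,   0.0064,
        -0.    ]), 'tool_pos': array([ 150.7519, -606.1254,  255.5449]), 'ee_rot': array([-179.9174,    0.0043,   13.972 ]), 'force': array([-0.1793, -0.1675, -0.0618]), 'ft_torque': array([-0.0249, -0.0159,  0.0657]), 'gripper_width': 1.0001700118624552}
```

View pics/scene0.png

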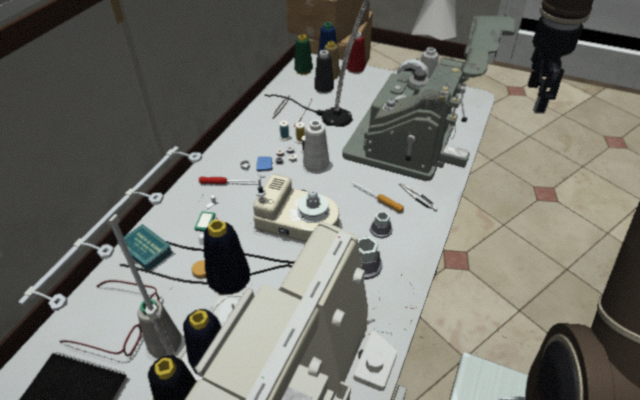

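View pics/top0.png

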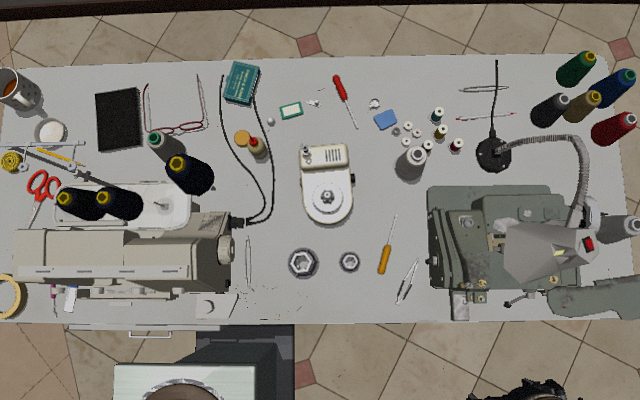

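The top view shows the large holder at about (303,263), with the small look-alike at (349,262). The spindle is at (327,197), the white cone at (410,163), the driver at (388,245) and the oil bottle at (258,145). Next I'll enlarge the holder and spindle.

```bash
cat > h.py <<'E'
import cv2,numpy as np,pickle
np.set_printoptions(suppress=True,precision=2)
def K(d):
    h,w=d["image"].shape[:2]; f=h/2/np.tan(np.radians(d["fov_y"]/2)); return np.array([[f,0,d["cx"]],[0,f,d["cy"]],[0,0,1.]])
def world(d,uv,z):
    p=cv2.undistortPoints(np.array(uv,float).reshape(-1,1,2),K(d),np.array(d["dist_coeffs"])).reshape(-1,2)
    T=np.array(d["camera_from_world"]);R=T[:3,:3];c=-R.T@T[:3,3]
    r=np.c_[p,np.ones(len(p))]@R
    return c+r*((z-c[2])/r[:,2])[:,None]
def proj(d,P):
    T=np.array(d["camera_from_world"])
    return cv2.projectPoints(np.array(P,float).reshape(-1,3),cv2.Rodrigues(T[:3,:3])[0],T[:3,3],K(d),np.array(d["dist_coeffs"]))[0].reshape(-1,2)
def crop(d,u,v,w,h,s):
    M=np.float64([[s,0,-s*u+s/2-.5],[0,s,-s*v+s/2-.5]]); 
    return cv2.warpAffine(d["image"][:,:,::-1],M,(w*s,h*s),flags=cv2.INTER_CUBIC)
E
python3 - <<'E'
from h import *
t=pickle.load(open("top.pkl","rb"));s=pickle.load(open("scene.pkl","rb"))
a=np.hstack([crop(t,282,242,44,40,9),crop(t,305,177,44,40,9)])
cv2.imwrite("pics/c1.png",a[:, :800])
print(world(t,[[303,263]],64),world(t,[[327,197]],100),world(t,[[349,262]],50),world(t,[[388,245]],10),world(t,[[410,163]],60),world(t,[[258,145]],60),world(t,[[240,240]],100))
# colum scene
b=np.hstack([crop(s,345,225,50,60,8),crop(s,290,180,50,60,8)]);cv2.imwrite("pics/c2.png",b)
E
```

```text
[[ 370.68 -273.81   64.  ]] [[ 504.8  -326.91  100.  ]] [[ 372.01 -371.     50.  ]] [[ 409.55 -459.49   10.  ]] [[ 584.08 -508.07   60.  ]] [[ 631.32 -174.08   60.  ]] [[ 417.95 -146.86  100.  ]]
```

View pics/c1.png

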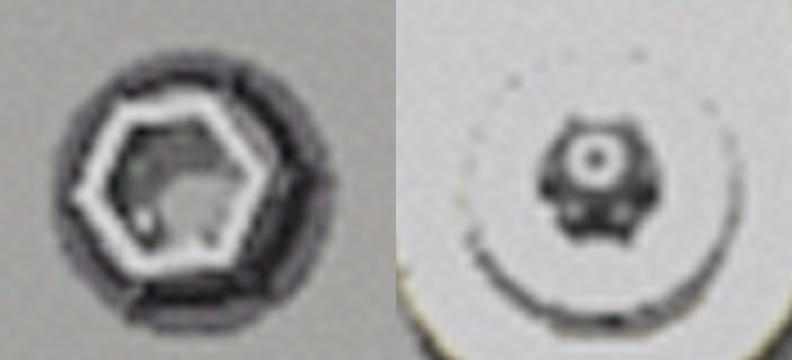

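View pics/c2.png

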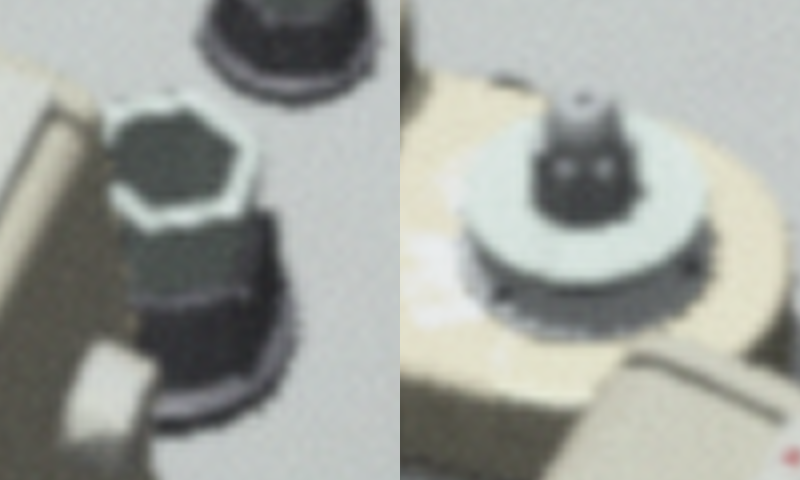

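```bash
cat > m.py <<'E'
from h import *
from scipy.optimize import least_squares
t=pickle.load(open("top.pkl","rb"))
pl=lambda p:np.array(p)/9+[282,242]-0
pr=lambda p:(np.array(p)-[396,0])/9+[305,177]
H=pl([(268,180),(210,100),(118,108),(78,192),(130,272),(228,262)])
W=world(t,H,64)
def mod(q):
    a=np.radians(q[2]-60*np.arange(6)*-1); return np.c_[q[0]+q[3]*np.cos(a),q[1]+q[3]*np.sin(a)]
o=least_squares(lambda q:(mod(q)-W[:,:2]).ravel(),[371,-274,-90,23]); print("holder x y yaw R",o.x,np.abs(o.fun).max())
# flange base circle
print("flange",world(t,pl([(193,192)]),4))
tip=world(t,pr([(596,157)]),100);print("tip",tip,"plate ctr",world(t,pr([(602,192)]),68))
for yaw in(-95,-90,-85):
    P=[];
    for z in(68,85.5):
        a=np.radians(yaw+60*np.arange(6));P.append(np.c_[tip[0,0]+14*np.cos(a),tip[0,1]+14*np.sin(a),0*a+z])
    print(yaw);print(((proj(t,np.vstack(P))-[305,177])*9+[396,0]).round().reshape(2,6,2).tolist())
E
python3 m.py
```

```text
holder x y yaw R [ 371.53 -269.81  -85.66   22.17] 0.6431755800421683
flange [[ 371.51 -270.11    4.  ]]
tip [[ 510.18 -327.43  100.  ]] plate ctr [[ 507.38 -328.01   68.  ]]
-95
[[[658.0, 185.0], [632.0, 133.0], [574.0, 129.0], [541.0, 176.0], [566.0, 229.0], [625.0, 233.0]], [[657.0, 172.0], [631.0, 119.0], [572.0, 115.0], [538.0, 164.0], [564.0, 217.0], [624.0, 221.0]]]
-90
[[[658.0, 180.0], [628.0, 130.0], [570.0, 131.0], [541.0, 181.0], [571.0, 231.0], [629.0, 230.0]], [[657.0, 167.0], [627.0, 116.0], [567.0, 117.0], [538.0, 169.0], [568.0, 219.0], [628.0, 218.0]]]
-85
[[[658.0, 175.0], [624.0, 128.0], [565.0, 134.0], [541.0, 186.0], [575.0, 233.0], [634.0, 227.0]], [[657.0, 162.0], [622.0, 114.0], [563.0, 120.0], [538.0, 174.0], [573.0, 222.0], [633.0, 216.0]]]
```

```bash
cat > go.py <<'E'
import sys,numpy as np
from station import env
from scipy.spatial.transform import Rotation as R
np.set_printoptions(suppress=True,precision=2)
o=env.get_obs();r=R.from_euler("xyz",o["ee_rot"],degrees=True)
x,y,z,yaw=map(float,sys.argv[1:5])
g=R.from_euler("xyz",[180,0,yaw],degrees=True)
print("turn",(r.inv()*g).as_rotvec(degrees=True),"shift cm",r.inv().apply(np.array([x,y,z])-o["tool_pos"])/10)
print(o["time_s"],o["tool_pos"],o["ee_rot"],o["force"],o["ft_torque"],o["gripper_width"])
E
python3 go.py 371.5 -270 190 34.3
```

```text
turn [ -0.08  -0.01 -20.33] shift cm [ 29.54 -27.28   6.59]
0.1 [ 150.75 -606.13  255.54] [-179.92    0.     13.97] [-0.18 -0.17 -0.06] [-0.02 -0.02  0.07] 1.0001700118624552
```

>>> {"fn": "arm_command", "kwargs": {"deltas": [[0, 0, -2, 2.5, -2.3, 0, 1], [0, 0, -4, 5.5, -5, 0, 1], [0, 0, -6.5, 9, -8.3, 0, 1], [0, 0, -9, 12.5, -11.5, 0, 1], [0, 0, -11.5, 16, -14.8, 0.5, 1], [0, 0, -14, 19.5, -18, 1.5, 1], [0, 0, -16.5, 23, -21.2, 3, 1], [0, 0, -18.5, 26, -24, 4.5, 1], [0, 0, -20, 28.3, -26.2, 6, 1], [-0.1, 0, -20.3, 29.5, -27.3, 6.6, 1]]}}

```text
time_s: 1.1
tool_pos: [371.8, -266.7, 188.6]
ee_rot: [-179.9, -0.0, 34.5]
force: [-0.4, -0.3, 0.7]
gripper_width: 1.0
```

```bash
python3 go.py 371.5 -270 64 34.3; python3 - <<'E'
from station import env
from h import *
t=env.get_image("top");s=env.get_image("scene")
p=proj(s,[[371.5,-270,64]])[0]
cv2.imwrite("pics/d1.png",np.hstack([cv2.resize(t["image"][170:330,220:400,::-1],None,fx=2.2,fy=2.2),cv2.resize(s["image"][150:310,290:470,::-1],None,fx=2.2,fy=2.2)]))
E
```

```text
turn [-0.11 -0.01  0.23] shift cm [-0.22  0.28 12.46]
1.1 [ 371.84 -266.66  188.61] [-179.89   -0.01   34.53] [-0.44 -0.34  0.72] [ 0.01  0.02 -0.03] 1.000029425328275
```

View pics/d1.png

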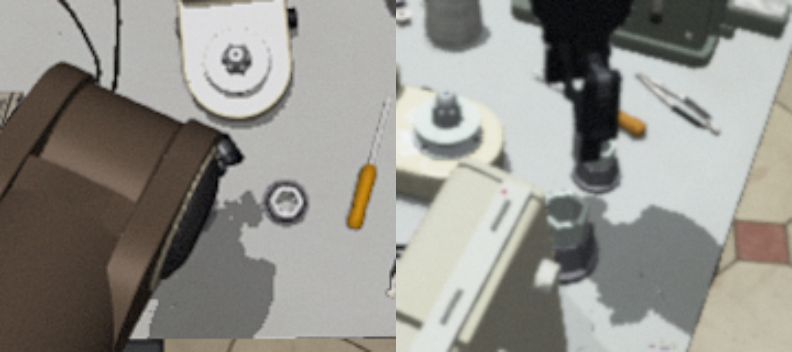

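The arm hides the holder from the top camera. The scene view shows the gripper above and behind it, with nothing in the way, so I'll descend.

>>> {"fn": "arm_command", "kwargs": {"deltas": [[-0.1, 0, 0.2, -0.1, 0.15, 1.0, 1], [-0.1, 0, 0.2, -0.2, 0.28, 2.5, 1], [-0.1, 0, 0.2, -0.22, 0.28, 4, 1], [-0.1, 0, 0.2, -0.22, 0.28, 5.5, 1], [-0.1, 0, 0.2, -0.22, 0.28, 7, 1], [-0.1, 0, 0.2, -0.22, 0.28, 8.5, 1], [-0.1, 0, 0.2, -0.22, 0.28, 10, 1], [-0.1, 0, 0.2, -0.22, 0.28, 11.2, 1], [-0.1, 0, 0.2, -0.22, 0.28, 12.1, 1], [-0.1, 0, 0.2, -0.22, 0.28, 12.45, 1]]}}

```text
time_s: 2.2
tool_pos: [370.9, -270.9, 63.5]
ee_rot: [-179.9, 0.0, 34.3]
force: [-0.5, 0.8, 0.1]
gripper_width: 1.002
```

```bash
python3 go.py 371.5 -270 64 34.3; python3 - <<'E'
from station import env
from h import *
s=env.get_image("scene")
cv2.imwrite("pics/d2.png",crop(s,335,200,70,70,8))
E
```

```text
turn [-0.07  0.02 -0.01] shift cm [ 0.1  -0.04 -0.05]
2.2 [ 370.87 -270.86   63.5 ] [-179.93    0.02   34.29] [-0.54  0.75  0.06] [ 0.03 -0.02 -0.01] 1.002042672860329
```

View pics/d2.png

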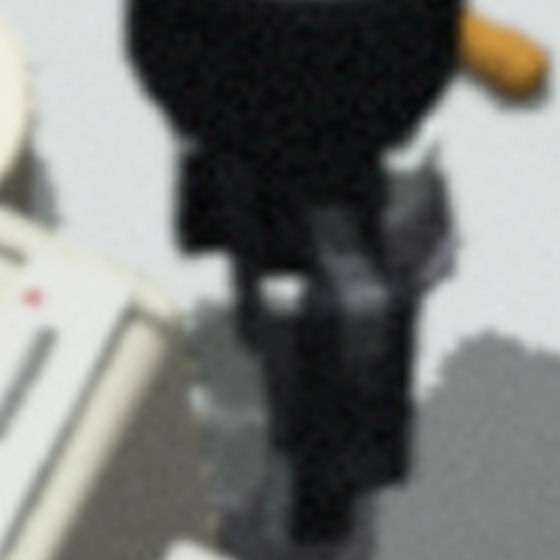

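The fingers straddle the collar, so I'll close them.

>>> {"fn": "arm_command", "kwargs": {"deltas": [[0, 0, 0, 0, 0, 0, -1], [0, 0, 0, 0, 0, 0, -1], [0, 0, 0, 0, 0, 0, -1], [0, 0, 0, 0, 0, 0, -1], [0, 0, 0, 0, 0, 0, -1], [0, 0, 0, 0, 0, 0, -1], [0, 0, 0, 0, 0, 0, -1], [0, 0, 0, 0, 0, 0, -1], [0, 0, 0, 0, 0, 0, -1], [0, 0, 0, 0, 0, 0, -1]], "force": 60}}

```text
time_s: 3.25
tool_pos: [371.4, -271.0, 64.2]
ee_rot: [180.0, 0.0, 34.3]
force: [-1.7, -0.1, 6.4]
gripper_width: 0.455
```

```bash
python3 go.py 371 -271 220 34.3
```

```text
turn [0.   0.   0.01] shift cm [ -0.03  -0.02 -15.58]
3.25 [ 371.4  -270.99   64.2 ] [180.     0.    34.31] [-1.71 -0.1   6.43] [0.18 0.21 0.02] 0.45474931757830017
```

Width is 0.455, about 39 mm, which fits the 40 mm flats. Next I'll lift.

>>> {"fn": "arm_command", "kwargs": {"deltas": [[0, 0, 0, 0, 0, -0.5, -1], [0, 0, 0, 0, 0, -2, -1], [0, 0, 0, 0, 0, -4, -1], [0, 0, 0, 0, 0, -6, -1], [0, 0, 0, 0, 0, -8, -1], [0, 0, 0, 0, 0, -10, -1], [0, 0, 0, 0, 0, -11.5, -1], [0, 0, 0, 0, 0, -12.7, -1], [0, 0, 0, 0, 0, -13.3, -1], [0, 0, 0, 0, 0, -13.5, -1]]}}

```text
time_s: 4.25
tool_pos: [371.5, -271.0, 199.6]
ee_rot: [180.0, -0.0, 34.3]
force: [0.9, -0.5, -1.4]
gripper_width: 0.455
```

```bash
python3 go.py 508 -327.8 186 30
```

```text
turn [ 0.04 -0.01  4.3 ] shift cm [ 8.08 12.38  1.37]
4.25 [ 371.46 -271.02  199.63] [179.96  -0.01  34.3 ] [ 0.93 -0.5  -1.39] [-0.01 -0.01 -0.03] 0.4545415246716847
```

>>> {"fn": "arm_command", "kwargs": {"deltas": [[0, 0, 0.5, 0.8, 1.2, 0, -1], [0, 0, 1, 1.9, 2.9, 0, -1], [0, 0, 1.5, 3, 4.6, 0, -1], [0, 0, 2, 4.1, 6.3, 0.3, -1], [0, 0, 2.7, 5.2, 8, 0.6, -1], [0, 0, 3.3, 6.3, 9.7, 0.9, -1], [0, 0, 3.8, 7.2, 11, 1.1, -1], [0, 0, 4.1, 7.7, 11.8, 1.3, -1], [0, 0, 4.3, 8, 12.25, 1.37, -1], [0, 0, 4.3, 8.08, 12.38, 1.37, -1]]}}

```text
time_s: 5.25
tool_pos: [507.8, -327.6, 185.3]
ee_rot: [-180.0, 0.0, 30.0]
force: [0.2, 0.3, -0.3]
gripper_width: 0.458
```

```bash
python3 go.py 508 -327.8 186 30; python3 - <<'E'
from station import env
from h import *
t=env.get_image("top");s=env.get_image("scene")
print(proj(s,[[508,-327.8,122],[508,-327.8,100]]))
cv2.imwrite("pics/e.png",np.hstack([crop(s,280,150,70,75,7),crop(t,300,165,44,75,7)]))
E
```

```text
turn [-0.03  0.02  0.01] shift cm [ 0.01  0.02 -0.07]
5.25 [ 507.83 -327.61  185.33] [-179.97    0.02   30.01] [ 0.19  0.34 -0.29] [-0.02 -0.01 -0.04] 0.458126186588491
[[313.95 183.2 ]
 [314.13 191.21]]
```

View pics/e.png

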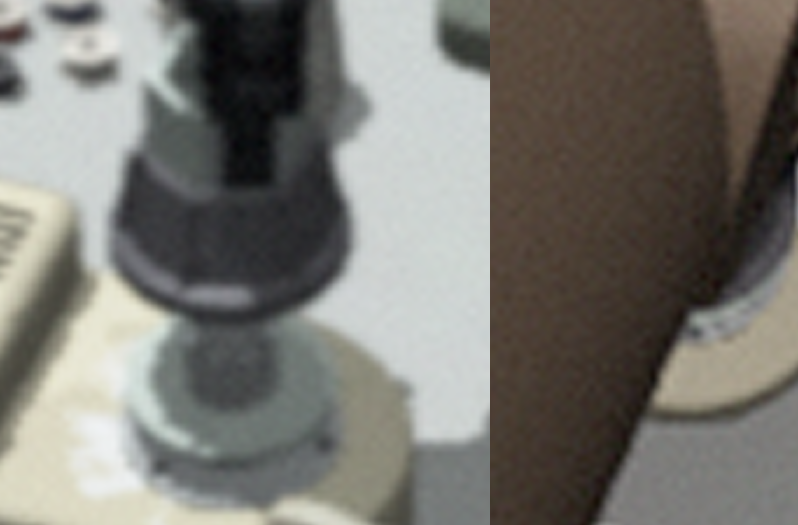

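Image-x of the holder (313.1) and the plate (312.9) agree. I'll check the depth direction numerically from the rim edges.

```bash
python3 - <<'E'
from h import *
s=pickle.load(open("scene.pkl","rb"));t=pickle.load(open("top.pkl","rb"))
a=np.linspace(0,2*np.pi,720)
def circ(d,x,y,z,r):
    p=proj(d,np.c_[x+r*np.cos(a),y+r*np.sin(a),0*a+z]); return p.min(0),p.max(0)
print("plate scene",circ(s,508,-327.8,68,32)); print("obs u 297.5-328.5, bottom 215.6")
print("flange scene",circ(s,507.8,-327.6,121.1,35),"top edge",circ(s,507.8,-327.6,129.1,35));print("obs u 296-330.3, bottom 196.0")
print("tip scene",proj(s,[[508,-327.8,100]]),"obs 312.9,192.2")
print("plate top",circ(t,508,-327.8,68,32));print("obs u",(462-396)/9+305,(742-396)/9+305,"v",55/9+177,322/9+177)
print("tip top",proj(t,[[508,-327.8,100]]),"obs 327.2 194.4")
print("hold flange top",circ(t,371.5,-270,8,35),"obs",55/9+282,331/9+282,50/9+242,334/9+242)
print("hold flange base scene",circ(s,371.5,-270,0,35),"obs bottom",225+432/8,"right",345+296/8)
print("d/dx,d/dy scene",proj(s,[[518,-327.8,68]])-proj(s,[[508,-327.8,68]]),proj(s,[[508,-317.8,68]])-proj(s,[[508,-327.8,68]]))
E
```

```text
plate scene (array([298.91, 191.78]), array([329.86, 213.58]))
obs u 297.5-328.5, bottom 215.6
flange scene (array([296.46, 172.02]), array([331.57, 195.82])) top edge (array([296.3 , 169.06]), array([331.6 , 192.84]))
obs u 296-330.3, bottom 196.0
tip scene [[314.13 191.21]] obs 312.9,192.2
plate top (array([312.88, 183.41]), array([342.72, 212.85]))
obs u 312.3333333333333 343.44444444444446 v 183.11111111111111 212.77777777777777
tip top [[327.41 195.47]] obs 327.2 194.4
hold flange top (array([287.62, 247.56]), array([318.94, 279.18])) obs 288.1111111111111 318.77777777777777 247.55555555555554 279.1111111111111
hold flange base scene (array([347.66, 250.51]), array([382.58, 278.03])) obs bottom 279.0 right 382.0
d/dx,d/dy scene [[-4.4  -1.34]] [[-1.99  3.15]]
```

>>> {"fn": "arm_command", "kwargs": {"deltas": [[0, 0, 0, 0, -0.05, 0.3, -1], [0, 0, 0, 0, -0.05, 0.7, -1], [0, 0, 0, 0, -0.05, 1.1, -1], [0, 0, 0, 0, -0.05, 1.5, -1], [0, 0, 0, 0, -0.05, 1.8, -1], [0, 0, 0, 0, -0.05, 2.1, -1], [0, 0, 0, 0, -0.05, 2.4, -1], [0, 0, 0, 0, -0.05, 2.6, -1], [0, 0, 0, 0, -0.05, 2.8, -1], [0, 0, 0, 0, -0.05, 2.9, -1]]}}

```text
time_s: 6.35
tool_pos: [507.3, -327.2, 156.7]
ee_rot: [-180.0, 0.0, 30.0]
force: [-1.0, -0.5, -1.0]
gripper_width: 0.459
```

```bash
python3 go.py 508 -327.5 150 30
```

```text
turn [-0.    0.01  0.01] shift cm [0.05 0.06 0.67]
6.35 [ 507.29 -327.19  156.66] [-180.      0.01   30.01] [-0.98 -0.5  -0.97] [ 0.    0.01 -0.03] 0.45932486464084266
```

>>> {"fn": "arm_command", "kwargs": {"deltas": [[0, 0, 0, 0, 0, 0.1, -1], [0, 0, 0, 0, 0, 0.2, -1], [0, 0, 0, 0, 0, 0.3, -1], [0, 0, 0, 0, 0, 0.4, -1], [0, 0, 0, 0, 0, 0.5, -1], [0, 0, 0, 0, 0, 0.6, -1], [0, 0, 0, 0, 0, 0.7, -1], [0, 0, 0, 0, 0, 0.8, -1], [0, 0, 0, 0, 0, 0.9, -1], [0, 0, 0, 0, 0, 1.0, -1]]}}

```text
time_s: 7.35
tool_pos: [507.5, -327.2, 146.8]
ee_rot: [180.0, -0.0, 30.0]
force: [0.1, 0.3, 0.3]
gripper_width: 0.456
```

```bash
python3 go.py 508 -327.5 140 30
```

```text
turn [ 0.01 -0.    0.01] shift cm [0.03 0.05 0.68]
7.35 [ 507.46 -327.19  146.75] [179.99  -0.    30.01] [0.11 0.28 0.34] [ 0.14 -0.08 -0.03] 0.45586568924426896
```

>>> {"fn": "arm_command", "kwargs": {"deltas": [[0, 0, 0, 0, 0, 0.1, -1], [0, 0, 0, 0, 0, 0.2, -1], [0, 0, 0, 0, 0, 0.35, -1], [0, 0, 0, 0, 0, 0.5, -1], [0, 0, 0, 0, 0, 0.65, -1], [0, 0, 0, 0, 0, 0.8, -1], [0, 0, 0, 0, 0, 0.95, -1], [0, 0, 0, 0, 0, 1.1, -1], [0, 0, 0, 0, 0, 1.2, -1], [0, 0, 0, 0, 0, 1.2, -1]]}}

```text
time_s: 8.35
tool_pos: [507.6, -327.1, 134.6]
ee_rot: [180.0, -0.0, 30.0]
force: [3.1, 1.3, -1.4]
gripper_width: 0.454
```

```bash
python3 go.py 508 -327.5 124.2 30
```

```text
turn [ 0.01 -0.02  0.02] shift cm [0.01 0.06 1.04]
8.35 [ 507.62 -327.06  134.62] [179.99  -0.02  30.02] [ 3.06  1.32 -1.43] [ 0.33 -0.53 -0.07] 0.45402327087108174
```

It is meshed. There is a slight side load, so I'll ease 0.3 mm along it and press down.

>>> {"fn": "arm_command", "kwargs": {"deltas": [[0, 0, 0, 0.03, 0, 0.1, -1], [0, 0, 0, 0.03, 0, 0.2, -1], [0, 0, 0, 0.03, 0, 0.3, -1], [0, 0, 0, 0.03, 0, 0.4, -1], [0, 0, 0, 0.03, 0, 0.5, -1], [0, 0, 0, 0.03, 0, 0.6, -1], [0, 0, 0, 0.03, 0, 0.7, -1], [0, 0, 0, 0.03, 0, 0.8, -1], [0, 0, 0, 0.03, 0, 0.8, -1], [0, 0, 0, 0.03, 0, 0.8, -1]]}}

```text
time_s: 9.35
tool_pos: [507.9, -327.0, 127.0]
ee_rot: [180.0, -0.0, 30.0]
force: [-1.5, 2.0, 5.3]
gripper_width: 0.459
```

```bash
python3 go.py 508 -327.5 124.2 30
```

```text
turn [ 0.03 -0.02  0.01] shift cm [-0.02  0.05  0.28]
9.35 [ 507.89 -326.97  126.97] [179.97  -0.02  30.01] [-1.48  2.01  5.29] [ 0.51  0.34 -0.08] 0.45865398400707413
```

>>> {"fn": "arm_command", "kwargs": {"deltas": [[0, 0, 0, 0, 0, 0.06, -1], [0, 0, 0, 0, 0, 0.12, -1], [0, 0, 0, 0, 0, 0.18, -1], [0, 0, 0, 0, 0, 0.24, -1], [0, 0, 0, 0, 0, 0.28, -1], [0, 0, 0, 0, 0, 0.32, -1], [0, 0, 0, 0, 0, 0.36, -1], [0, 0, 0, 0, 0, 0.36, -1], [0, 0, 0, 0, 0, 0.36, -1], [0, 0, 0, 0, 0, 0.36, -1]]}}

```text
time_s: 10.35
tool_pos: [507.9, -327.0, 124.2]
ee_rot: [180.0, -0.0, 30.0]
force: [-2.8, 1.9, 10.7]
gripper_width: 0.456
```

```bash
python3 go.py 508 -327.5 124.2 30; python3 - <<'E'
from station import env
from h import *
s=env.get_image("scene")
cv2.imwrite("pics/f.png",crop(s,275,150,80,75,8))
E
```

```text
turn [ 0.04 -0.02  0.01] shift cm [-0.02  0.05  0.  ]
10.35 [ 507.92 -326.95  124.21] [179.96  -0.02  30.01] [-2.83  1.94 10.66] [ 0.81  0.68 -0.03] 0.4557880313701845
```

View pics/f.png

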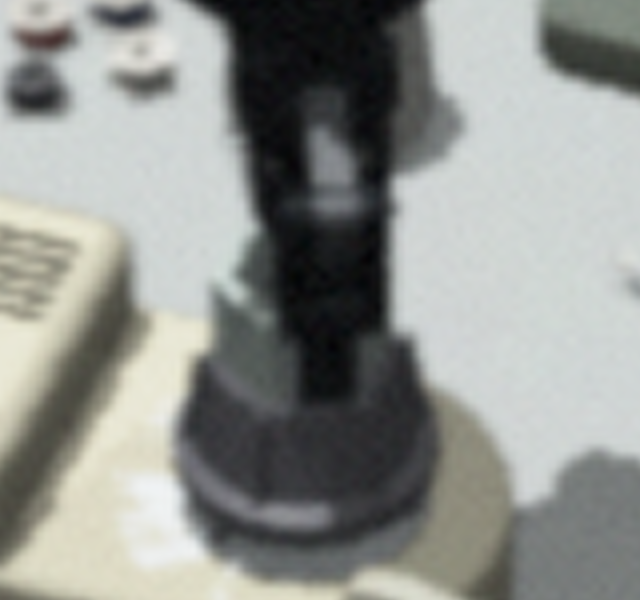

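The holder's flange now covers the plate. I'll go a little further to find the stop.

>>> {"fn": "arm_command", "kwargs": {"deltas": [[0, 0, 0, 0, 0, 0.03, -1], [0, 0, 0, 0, 0, 0.06, -1], [0, 0, 0, 0, 0, 0.09, -1], [0, 0, 0, 0, 0, 0.12, -1], [0, 0, 0, 0, 0, 0.12, -1], [0, 0, 0, 0, 0, 0.12, -1], [0, 0, 0, 0, 0, 0.12, -1], [0, 0, 0, 0, 0, 0.12, -1], [0, 0, 0, 0, 0, 0.12, -1], [0, 0, 0, 0, 0, 0.12, -1]]}}

```text
time_s: 11.4
tool_pos: [507.9, -326.9, 124.2]
ee_rot: [179.9, -0.0, 30.0]
force: [-3.2, 3.0, 12.9]
gripper_width: 0.456
```

```bash
python3 go.py 508 -327.5 124.2 30
```

```text
turn [ 0.07 -0.02  0.  ] shift cm [-0.02  0.05 -0.  ]
11.4 [ 507.93 -326.94  124.19] [179.93  -0.02  30.  ] [-3.16  3.   12.87] [ 0.95  0.86 -0.07] 0.4557545745632858
```

>>> {"fn": "arm_command", "kwargs": {"deltas": [[0, 0, 0, 0, 0, 0.1, -1], [0, 0, 0, 0, 0, 0.2, -1], [0, 0, 0, 0, 0, 0.3, -1], [0, 0, 0, 0, 0, 0.4, -1], [0, 0, 0, 0, 0, 0.4, -1], [0, 0, 0, 0, 0, 0.4, -1], [0, 0, 0, 0, 0, 0.4, -1], [0, 0, 0, 0, 0, 0.4, -1], [0, 0, 0, 0, 0, 0.4, -1], [0, 0, 0, 0, 0, 0.4, -1]]}}

```text
time_s: 12.4
tool_pos: [508.1, -327.0, 123.9]
ee_rot: [179.8, -0.0, 30.0]
force: [-10.1, 6.2, 33.1]
gripper_width: 0.453
```

```bash
python3 go.py 508 -327.5 124.2 30
```

```text
turn [ 0.16 -0.02 -0.01] shift cm [-0.04  0.04 -0.03]
12.4 [ 508.12 -326.97  123.94] [179.84  -0.02  29.99] [-10.06   6.25  33.05] [2.12 2.51 0.04] 0.4527955602716106
```

It is on a firm stop: the force rose to 33 N with only 0.3 mm of travel. I'll hand in.

```bash
python3 -c "
from station import env
o=env.get_obs();print(o['force'],abs(o['joint_vel']).max(),o['tool_pos'])
env.sign_off()"
```

```text
[-10.05632481   6.24543494  33.05322261] 0.04465601953365072 [ 508.115558   -326.96674675  123.93735731]
the job is handed in; nothing more can be done
```

The larger cone holder is on the spindle, meshed, and held down against the spring. I handed it in at about 12.4 s with the gripper still closed on the collar. The hand-in reported no verdict.

I gripped the collar across two flats, turned the holder about 4° to line up with the splines, and lowered it. It meshed on the first try with almost no resistance.

**Last checks:**
- **Plate:** the tool stopped at 123.9 mm, which puts the holder's underside about 60 mm above the table. Pushing further raised the force from 11 N to 33 N with only 0.3 mm of travel, so the plate is at its stop.
- **Grip:** the grip was set to 60 N, and the opening stayed steady at about 39 mm.
- **Still and upright:** the tool was tilted 0.2° and the arm was essentially still.

**What didn't fully agree:**
- **Side load:** about 12 N of sideways force remained at the final push.
- **Camera views:** the two cameras placed the spindle about 2 mm apart. It went on without jamming, so I didn't pursue this.
- **Bystanders:** I didn't take a final picture of the white cone, screwdriver and oil bottle. I planned the moves clear of them, and the force readings after each move showed no sign of a knock.

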